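# Drop the stencil onto its register pin

### The arm

A 7-joint arm with a two-finger parallel gripper is mounted at the origin on the work surface. World frame = base frame: x ahead of the robot, y to its left, z up, the work surface at z = 0. Lengths are in mm, angles in degrees, forces in N, time in s.
With the tool pointing down it reaches from about 425 to 825 mm from the base axis. Payload 3.6 kg.
Tool frame: the origin (TCP) lies on the mounting face of the last link; the fingertips stand 173 mm ahead of it and the grasp point (between the pads) lies 155 mm ahead of it; y points along the fingers, z is the direction in which the jaws open and shut, and the axes are right-handed (so a half turn about y gives the same grasp; the last joint's range is limited). The gripper opens to 85 mm and grips with 20 to 120 N. Pads are 22 mm wide; open, the fingers measure 114 mm over their backs; the gripper's body (76 mm by 85 mm) begins 54 mm behind the grasp point. The pads swing forward as they close: fully open they stand 13 mm farther back than shut.
Start: joints at [72.909, 35.231, -0.722, 81.555, 0.464, 63.22, -2.315], TCP at [174.512, -626.116, 404.697] pointing down, gripper open.
Joint ranges: [-178.69, 178.69], [-17.37, 117.87], [-77.05, 75.6], [15.02, 138.74], [-78.02, 258.01], [0.78, 113.62], [-162.83, 162.83]. Speed limits (degrees/s): [159.86, 159.86, 180, 180, 180, 180, 180].

### API

Orientations are given as a 3x3 rotation matrix whose columns are the frame's x, y, z axes.
In Python, from plant import ctrl gives the robot as it stands.
- The arm moves only by the tool arm_command, never from a script. Its argument "deltas" is one flat list of numbers, 7 for each row, row after row: the shift along the tool's x, y, z in cm, then the turn, a rotation vector about the tool's x, y, z in degrees, then the gripper's target within -1 to 1 (shut at 1, half-way at 0, fully open at -1). A call has 1 to 20 rows; each row shifts and turns the commanded pose from where the row before left it, along the tool's axes as they then stand; what a row does not reach is not made up. A row lasts 1/10 s, in which the tool goes at most 50 mm and 8.59 degrees, less where a joint would pass 70% of its speed; a pose out of reach is approached as far as the arm can. A call with a gripper value outside its range is refused whole. The fingers move at their own pace and stop on an object; "grip_force" is the grip in N (left out, the last holds). Time passes only in rows, so rows that do not move let the fingers close. It gives the time, the measured TCP pose, the force and the opening at its end, in the units of the state.
- ctrl.read_state(): the state, without advancing time (a new reading comes with each control period).
- ctrl.capture(name): name is "scene" or "top" or "wrist"; returns a dict with "frame" (480x640x3 uint8, red, green, blue), "fovy" (degrees; the focal length in pixels is half the picture's height over the tangent of half this angle, whatever the lens; pixels are square), "cx", "cy" (the principal point, pixels), "dist_coeffs" ([k1, k2, p1, p2, k3] as OpenCV has them; the pictures are not rectified), "R" (3x3) and "t" (3): a world point X has camera coordinates R X + t. Camera axes: x right, y down, z forward; pixel columns grow to the right and rows downward; lengths in mm; the calibration is good to about 2 mm. A picture is of the moment at which its call begins. There is no depth.
- ctrl.sign_off(): hands the job in, once; it reports no verdict.
Trained networks look in a picture, given as the dict that the camera call returned (one of the last four; its "shot" number tells which), for a name from the list of things; names that differ only in an ending like _2 or _b are one class to them, and where a whole thing is asked for, a point or a joint stands for the part that bears it (a point fixed in the world has none). Each returns a list of dicts, best first, with "confidence" (0 to 1); they miss things now and then, are a little off and sometimes report something else, mostly with a low value. They report only what shows in the picture. A call takes as long as a camera call. They do not tell look-alikes from the thing itself.
- ctrl.look_for(name, picture): "position" ([column, row] in pixels, amid what is visible of it).
- ctrl.tip_of(name, picture): "position" ([column, row] in pixels: a listed point, or the origin of a listed thing).
The state is a dict: "time": time; "qpos": joint angles; "joint_velocities": joint speeds; "joint_torque": joint torques, N m; "tcp_pos": TCP position; "tcp_rot": TCP orientation; "contact_force": force on the tool from outside, world axes, zero at the start; "torque": the same for the moment, N m; "grip_width": opening from 0.0 (shut) to 1.0 (fully open).
Only numpy, scipy, OpenCV 4.12 (cv2) and the standard library are available. Lean on these libraries where they do the work, as an engineer would, in place of code of your own. Each camera call takes 0.05 s, during which the arm holds its last target. There are 200 camera calls.

### The job

Take the green stencil plate from its cork mat and seat it on the white printing board: far long edge along the dark fence, hole dropped over the brass pin in the slot, plate lying flat on the board, then let go. The pin is clamped somewhere else in its slot every time, so rest the plate lightly on it and slide it gently along the fence until you feel the hole drop over it. Never press or push the plate hard against board, fence or pin, and leave the other things on the table where they are.

Things in the scene. Friction and masses are not known exactly. Their poses are not given: they have to be found in the camera images.
- board: Printing board, fixed: white slab 150 (x) x 210 (y) x 18 mm; origin at the centre of its underside, on the table. A dark wooden fence, 18 mm high, stands on its top along the whole far (+x) edge, running along y; the fence's inner face is the plane x = +60.5 mm. The other edges are open. Its yaw on the table varies.
- board_mark (a point): Middle of the dark slot in the board's top (x +5, y -45 mm from the board's origin, 18 mm up). In the slot stands a rigid round brass pin, 10 mm in diameter, rim rounded, 8 mm proud of the board. It is clamped at x = +5 mm but anywhere up to 16 mm to the -y or +y side of this mark; its place is not reported. More than 25 N between stencil and pin or board is too much.
- stencil_grip (a point): Centre of the stencil's upright wooden grip block (40 in x, 22 in y, 48 mm high), over the middle of the plate, 30 mm above the plate's underside. Grip it across the 22 mm (fingers closing along y). Axes are the stencil's. The plate is stiff lime green plastic 110 (x) x 150 (y) x 6 mm, about 0.22 kg with its grip, lying at first on a cork mat 4 mm thick.
- stencil_hole (a point): Centre of the round 12 mm register hole at the plate's underside: x 0, y -45 mm from the plate's middle, 55 mm from its far (+x) long edge. Pressed to the fence, the hole is 0.5 mm nearer the fence than the pin (play: 1 mm all round). Home, its axes are parallel to the board's and its underside lies on the board, 8 mm lower than when riding on the pin. Motif cut-outs are at the +y end.
- mat: Cork mat, fixed, 150 x 190 x 4 mm; origin at the centre of its underside. The stencil starts on it.
- ink: Bystander: ink jar, 42 mm wide, 55 mm high, between board and mat; origin at the centre of its underside.
- glue: Bystander: white glue bottle, 44 mm wide, 120 mm high; origin at the centre of its underside.
- handset: Bystander: black telephone handset lying flat, 48 x 150 x 20 mm; origin under its centre.
- bowl: Bystander: white plastic bowl, 124 mm wide, 55 mm high; origin under its centre.
- stamp: Bystander: wooden hand stamp, 40 x 60 mm, 62 mm high; origin under its centre.
- mug: Bystander: white mug, 76 mm wide, 85 mm high; origin under its centre.
- brush: Bystander: brush lying flat; origin under its centre.
Not all that is in view belongs to the job. There is more than one size of the part that bears stencil_grip; the job needs the largest.

How it is judged (in metres and radians):
At the end, for the whole second after the job is handed in: The stencil is at rest and released, flat on the board (underside within 2.5 mm of its top, tilt under 0.02 rad), its hole over the pin (within 4 mm of the slot's middle line and 19.5 mm of the mark along it), its far edge parallel to the fence within 0.06 rad (z of stencil_hole in the frame of board between 0.0155 and 0.0205 m and x of stencil_hole in the frame of board_mark between -0.004 and 0.004 m and y of stencil_hole in the frame of board_mark between -0.0195 and 0.0195 m and angle between stencil_grip's own z axis and vertical below 0.02 rad and angle between the x axis of stencil_grip and the x axis of board, either way round below 0.06 rad and horizontal distance between stencil_grip and board below 0.025 m and linear speed of stencil below 0.01 m/s and angular speed of stencil below 0.1 rad/s and contact force between the fingers and stencil below 0.1 N); the robot touches nothing.
It fails at once if the stencil is pressed or pushed against the board, its fence or its pin with more than 25 N (contact force between stencil and board above 25 N).
It fails at once if a bystander is moved by more than 15 mm (distance of any of ink, glue, handset, bowl, stamp, mug, brush from where it was at the start of the episode above 0.015 m).
It also fails if it takes over 67 s, if anything falls off the work surface, if the arm or the gripper's body presses on something with over 40 N, if the wrist force passes 120 N, or if a joint passes its speed limit or range.

## Working session

There is one attempt and no reset: what is moved stays moved. The work goes in short steps, Python scripts to look and compute and a tool call to move; the robot and the scene stay as the last step left them, time stands still between calls to the robot, and variables do not carry over. Pictures are saved under pics/ and viewed, on a budget of 10 in all, crops included, one or two more only if the job needs it, and the job is handed in when it is done.

Besides the shell and the picture viewer there is one more tool, called by a JSON object that holds its "name" and its "arguments". arm_command: Moves the arm, as the interface text tells. Its arguments: {"type":"object","properties":{"deltas":{"type":"array"},"grip_force":{"type":"number"}},"required":["deltas"]}

```bash
ls; mkdir -p pics
cat > h.py <<'E'
import numpy as np, cv2
from plant import ctrl
def K(p):
    f=240/np.tan(np.radians(p["fovy"])/2); return np.array([[f,0,p["cx"]],[0,f,p["cy"]],[0,0,1.]])
def w(p,uv,z):
    "pixel -> world point at height z"
    n=cv2.undistortPoints(np.array([[uv]],float),K(p),np.array(p["dist_coeffs"],float))[0,0]
    R=np.array(p["R"]);t=np.array(p["t"]);d=R.T@np.array([n[0],n[1],1]);c=-R.T@t
    return c+d*(z-c[2])/d[2]
def px(p,X):
    r=cv2.Rodrigues(np.array(p["R"]))[0]
    return cv2.projectPoints(np.array(X,float).reshape(-1,1,3),r,np.array(p["t"],float),K(p),np.array(p["dist_coeffs"],float))[0][:,0]
def cap(n,f=None):
    p=ctrl.capture(n)
    if f: cv2.imwrite("pics/"+f,p["frame"][...,::-1])
    return p
E
python3 - <<'E'
from h import *
s=ctrl.read_state();print(s["time"],np.round(s["tcp_rot"],3).tolist(),s["grip_width"],s["contact_force"])
a=cap("top","top0.png");b=cap("scene","scene0.png")
zs=dict(board=0,board_mark=18,stencil_grip=34,stencil_hole=4,mat=0,ink=0,glue=0,bowl=0,mug=0,stamp=0,handset=0,brush=0)
for n,p in (("top",a),("scene",b)):
  for k,z in zs.items():
    print(n,k,[(np.round(d["position"]).tolist(),round(d["confidence"],2),np.round(w(p,d["position"],z)[:2]).tolist()) for d in ctrl.tip_of(k,p)[:3]])
E
```

```text
pics
0.0 [[-0.963, -0.001, 0.269], [-0.269, 0.003, -0.963], [0.0, -1.0, -0.003]] 1.0004688635712962 [0.12567633 0.50380028 0.68523593]
top board [([250.0, 254.0], 0.63, [504.0, 187.0])]
top board_mark [([270.0, 254.0], 0.8, [501.0, 142.0])]
top stencil_grip [([363.0, 320.0], 0.86, [365.0, -46.0]), ([247.0, 360.0], 0.8, [286.0, 184.0]), ([423.0, 227.0], 0.64, [553.0, -174.0])]
top stencil_hole [([254.0, 346.0], 0.8, [313.0, 175.0]), ([442.0, 225.0], 0.73, [563.0, -220.0]), ([370.0, 303.0], 0.73, [400.0, -63.0])]
top mat []
top ink [([341.0, 253.0], 0.65, [506.0, -4.0])]
top glue [([318.0, 132.0], 0.97, [773.0, 42.0])]
top bowl [([249.0, 141.0], 0.82, [756.0, 194.0])]
top mug [([429.0, 141.0], 0.71, [752.0, -200.0])]
top stamp [([336.0, 180.0], 0.89, [664.0, 3.0]), ([500.0, 339.0], 0.32, [323.0, -330.0]), ([425.0, 228.0], 0.23, [558.0, -183.0])]
top handset [([169.0, 347.0], 0.58, [312.0, 350.0])]
top brush [([499.0, 343.0], 0.68, [315.0, -326.0])]
scene board [([378.0, 320.0], 0.69, [516.0, 183.0])]
scene board_mark [([369.0, 296.0], 0.85, [505.0, 140.0])]
scene stencil_grip [([262.0, 208.0], 0.84, [557.0, -179.0]), ([364.0, 213.0], 0.83, [379.0, -45.0])]
scene stencil_hole [([452.0, 274.0], 0.96, [324.0, 173.0]), ([248.0, 208.0], 0.77, [569.0, -231.0]), ([352.0, 221.0], 0.65, [394.0, -65.0])]
scene mat [([251.0, 205.0], 0.72, [557.0, -241.0]), ([264.0, 219.0], 0.71, [555.0, -181.0])]
scene ink [([326.0, 259.0], 0.6, [508.0, 2.0])]
scene glue [([212.0, 332.0], 0.72, [780.0, 46.0]), ([532.0, 338.0], 0.52, [312.0, 359.0]), ([325.0, 259.0], 0.45, [511.0, 1.0])]
scene bowl [([261.0, 388.0], 0.61, [758.0, 190.0])]
scene mug [([170.0, 243.0], 0.59, [760.0, -215.0])]
scene stamp [([257.0, 289.0], 0.64, [666.0, -0.0]), ([371.0, 296.0], 0.18, [491.0, 129.0])]
scene handset [([251.0, 208.0], 0.58, [563.0, -230.0]), ([532.0, 336.0], 0.56, [309.0, 357.0])]
scene brush [([318.0, 158.0], 0.9, [315.0, -329.0])]
```

Run:
```python
import cv2
i=cv2.imread("pics/top0.png"); cv2.imwrite("pics/top0c.png",cv2.resize(i[100:400,140:540],(800,600),interpolation=cv2.INTER_CUBIC))
```

```text
(no output)
```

View pics/top0c.png

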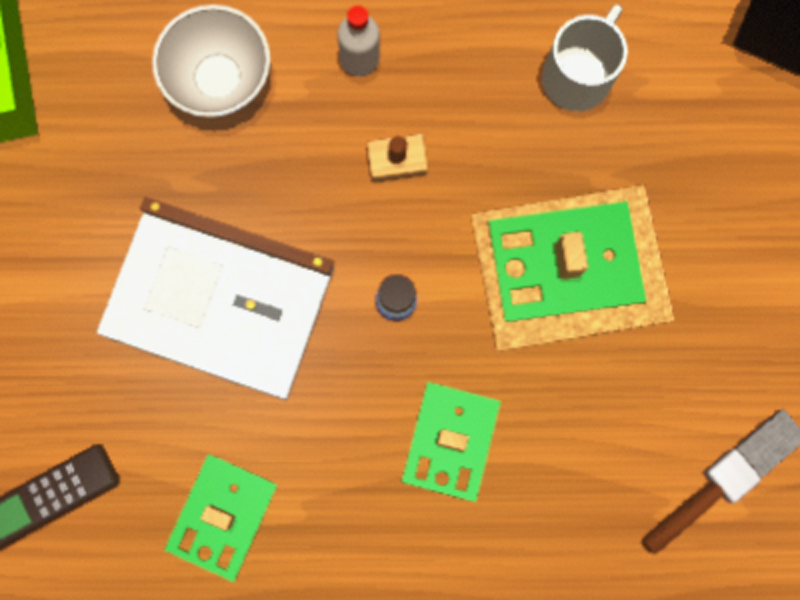

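View pics/scene0.png

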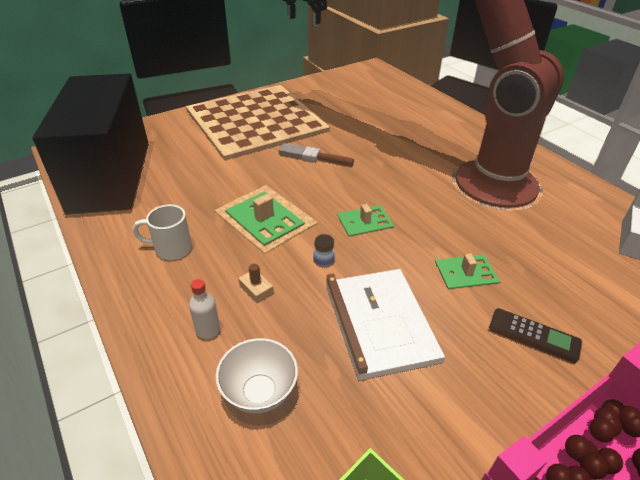

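The pictures show the large green stencil on the cork mat at top-image crop px (567,260), with its hole at (609,255). The board is at (215,300), with its fence on the far side and the brass pin in the slot at about (250,303). Two smaller decoy stencils lie nearer the robot. Next I'll fit rectangles to the plate and board.

```bash
cat >> h.py <<'E'
def rect(p,mask,z,seed):
    n,l,s,c=cv2.connectedComponentsWithStats(mask.astype(np.uint8))
    u=px(p,seed)[0]; ok=[i for i in range(1,n) if s[i,4]>150]
    k=min(ok,key=lambda i:np.hypot(*(c[i]-u)))
    cs=cv2.findContours((l==k).astype(np.uint8),cv2.RETR_EXTERNAL,cv2.CHAIN_APPROX_NONE)[0]
    W=np.array([w(p,q,z)[:2] for q in max(cs,key=len)[:,0].astype(float)],np.float32)
    return cv2.minAreaRect(W)
def green(p):
    h=cv2.cvtColor(p["frame"],cv2.COLOR_RGB2HSV);return (h[...,0]>45)&(h[...,0]<80)&(h[...,1]>120)&(h[...,2]>60)
def white(p):
    h=cv2.cvtColor(p["frame"],cv2.COLOR_RGB2HSV);return (h[...,1]<50)&(h[...,2]>185)
E
python3 - <<'E'
from h import *
p=cap("top")
print("plate",rect(p,green(p),10,[555,-176,10]))
print("board",rect(p,white(p),18,[510,187,18]))
for c in ((270.5,253),(265,251.5)): print(w(p,c,18),w(p,c,26))
q=cap("scene")
print("plate s",rect(q,green(q),10,[555,-176,10]),"board s",rect(q,white(q),18,[510,187,18]))
print("wrist cam in tool frame:")
v=ctrl.capture("wrist");s=ctrl.read_state();R=np.array(v["R"]);T=np.array(s["tcp_rot"])
print(np.round(T.T@(-R.T@np.array(v["t"])-s["tcp_pos"]),1), np.round(T.T@R.T,2).tolist(), v["fovy"])
E
```

```text
plate ((551.4047241210938, -177.59552001953125), (108.8858871459961, 149.20046997070312), 7.743574142456055)
board ((505.88653564453125, 192.00924682617188), (209.28665161132812, 135.6342010498047), 70.6371841430664)
[503.52389973 141.68361136  18.        ] [502.23908367 140.87001379  26.        ]
[506.7585368  153.16087593  18.        ] [505.45186581 152.26973185  26.        ]
plate s ((-988.5592651367188, -503.7725524902344), (459.2259521484375, 213.77554321289062), 15.125184059143066) board s ((508.61383056640625, 191.55821228027344), (209.72555541992188, 133.07952880859375), 70.2442855834961)
wrist cam in tool frame:
[-72.8  32.1  -0.5] [[0.0, 0.96, 0.28], [-0.0, -0.28, 0.96], [1.0, -0.0, -0.0]] 62.86244920260256
```

{"name": "arm_command", "arguments": {"deltas": [-3.45,0.3,-2.36,0,0,0,-1,-3.45,0.3,-2.36,0,0,0,-1,-3.45,0.3,-2.36,0,0,0,-1,-3.45,0.3,-2.36,0,0,0,-1,-3.45,0.3,-2.36,0,0,0,-1,-3.45,0.3,-2.36,0,0,0,-1,-3.45,0.3,-2.36,0,0,0,-1,-3.45,0.3,-2.36,0,0,0,-1,-3.45,0.3,-2.36,0,0,0,-1,-3.45,0.3,-2.36,0,0,0,-1,-3.45,0.3,-2.36,0,0,0,-1,-3.45,0.3,-2.36,0,0,0,-1,-3.45,0.3,-2.36,0,0,0,-1,-3.45,0.3,-2.36,0,0,0,-1,0,0,0,0,4,0,-1,0,0,0,0,3.9,0,-1,0,0,0,0,0,0,-1,0,0,0,0,0,0,-1]}}

```text
time: 3.25
tcp_pos: [551.0, -178.3, 362.8]
tcp_rot: [[-0.991, 0.0, 0.135], [-0.135, -0.0, -0.991], [-0.0, -1.0, 0.0]]
contact_force: [-0.8, 0.0, 0.1]
grip_width: 1.002
```

Run:
```python
from h import *
p=cap("wrist","w1.png");s=ctrl.read_state();T=np.array(s["tcp_rot"])
print(s["time"],np.round(s["tcp_pos"],1),np.round(T,3).tolist())
print("plate",rect(p,green(p),10,[551,-178,10]))
for k,z in (("stencil_hole",4),("stencil_grip",34)):
  print(k,[(np.round(d["position"]).tolist(),round(d["confidence"],2),np.round(w(p,d["position"],z)[:2],1).tolist()) for d in ctrl.tip_of(k,p)[:3]])
```

```text
3.3 [ 550.9 -178.4  362.9] [[-0.991, 0.0, 0.134], [-0.134, -0.0, -0.991], [-0.0, -1.0, 0.0]]
plate ((555.8017578125, -179.5257568359375), (108.65203094482422, 148.782958984375), 7.6883697509765625)
stencil_hole [([376.0, 208.0], 0.96, [565.0, -223.5])]
stencil_grip [([376.0, 212.0], 0.65, [567.1, -219.2]), ([323.0, 220.0], 0.56, [555.3, -179.8])]
```

View pics/w1.png

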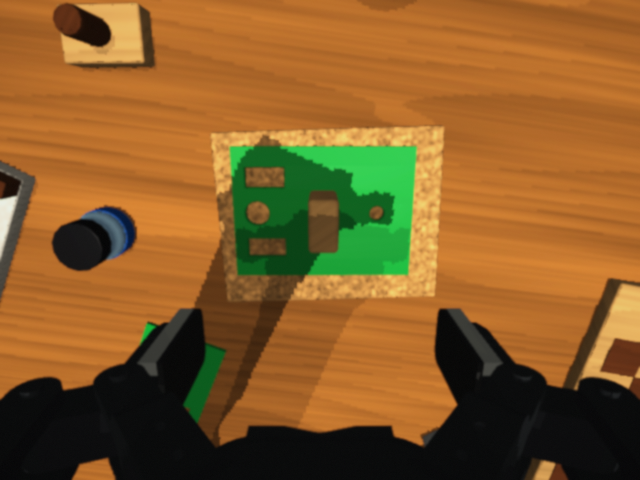

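The wrist picture shows the plate centred at about (323,210), with the grip block at (323,222) and the hole at (376,213). All of that agrees with the fit, so I'll go down and grip.

{"name": "arm_command", "arguments": {"deltas": [-0.35,2.0,0.12,0,0,0,-1,0,2.5,0,0,0,0,-1,0,2.5,0,0,0,0,-1,0,2.5,0,0,0,0,-1,0,2.5,0,0,0,0,-1,0,2.0,0,0,0,0,-1,0,1.5,0,0,0,0,-1,0,1.0,0,0,0,0,-1,0,0.55,0,0,0,0,-1,0,0,0,0,0,0,-1,0,0,0,0,0,0,0.3,0,0,0,0,0,0,1,0,0,0,0,0,0,1,0,0,0,0,0,0,1,0,0,0,0,0,0,1,0,0,0,0,0,0,1,0,0,0,0,0,0,1,0,0,0,0,0,0,1], "grip_force": 40}}

```text
time: 5.2
tcp_pos: [555.0, -179.1, 192.8]
tcp_rot: [[-0.991, 0.001, 0.133], [-0.133, -0.0, -0.991], [-0.001, -1.0, 0.001]]
contact_force: [-0.9, -0.1, 4.7]
grip_width: 0.249
```

{"name": "arm_command", "arguments": {"deltas": [0,-0.5,0,0,0,0,1,0,-1.3,0,0,0,0,1,0,-2,0,0,0,0,1,0,-2,0,0,0,0,1,0,-2,0,0,0,0,1,0,-2,0,0,0,0,1,0,-2,0,0,0,0,1,0,-2,0,0,0,0,1,0,-2,0,0,0,0,1,0,-2,0,0,0,0,1,0.15,0,-1.5,0,0,0,1,0.15,0,-2.7,0,0,0,1,0.15,0,-2.7,0,0,0,1,0.15,0,-2.7,0,0,0,1,0.15,0,-2.7,0,0,0,1,0.15,0,-1.5,0,0,0,1,0,0,0,0,0,0,1,0,0,0,0,0,0,1,0,0,0,0,0,0,1]}}

```text
time: 7.1
tcp_pos: [527.4, -45.1, 370.1]
tcp_rot: [[-0.991, -0.0, 0.131], [-0.131, -0.001, -0.991], [0.0, -1.0, 0.001]]
contact_force: [-0.4, 0.1, -1.5]
grip_width: 0.252
```

Run:
```python
from h import *
p=cap("wrist","w2.png");s=ctrl.read_state();T=np.array(s["tcp_rot"]);t=np.array(s["tcp_pos"])
print(s["time"],np.round(t,1),np.round(T,3).tolist(),np.round(s["contact_force"],2),np.round(s["torque"],2),s["grip_width"])
z=t[2]-182.8  # plate top expected
r=rect(p,green(p),z,[t[0],t[1],z]);print("plate",r)
print("rel in tool",np.round(T.T@(np.array([*r[0],z])-t),1))
print("white",rect(p,white(p),18,[503,190,18]))
for k,zz in (("stencil_hole",z-6),("board_mark",18),("board",0)):
  print(k,[(np.round(d["position"]).tolist(),round(d["confidence"],2),np.round(w(p,d["position"],zz)[:2],1).tolist()) for d in ctrl.tip_of(k,p)[:3]])
```

```text
7.15 [527.5 -45.1 370.1] [[-0.991, 0.0, 0.13], [-0.13, -0.001, -0.991], [0.0, -1.0, 0.001]] [ 0.73 -0.13 -2.26] [-0.02 -0.02 -0.06] 0.25083918431254826
plate ((541.6427612304688, -42.657142639160156), (82.80680847167969, 148.84986877441406), 7.416351318359375)
rel in tool [-14.4 182.8  -0.8]
white ((498.3765563964844, 164.48043823242188), (152.45460510253906, 128.7237091064453), 70.60939025878906)
stencil_hole [([88.0, 384.0], 0.93, [471.1, 57.8]), ([422.0, 299.0], 0.83, [534.2, -88.9])]
board_mark [([93.0, 213.0], 0.8, [507.4, 143.8])]
board [([53.0, 195.0], 0.67, [514.4, 188.7])]
```

View pics/w2.png

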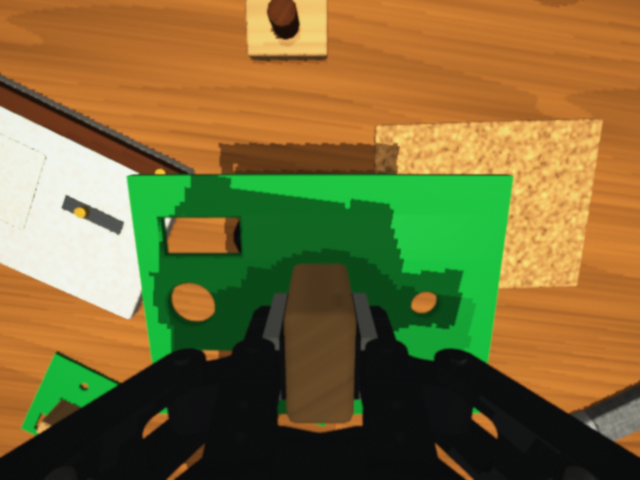

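The plate hangs level in the grip, with its hole at (423,300). The pin shows at (80,212) in the slot, which runs from (64,202) to (122,228), and the fence foot runs through about (170,175). Now I'll work out the pin and fence positions.

Run:
```python
from h import *
p=cap("wrist");h=cv2.cvtColor(p["frame"],cv2.COLOR_RGB2HSV)
r=rect(p,white(p),18,[503,190,18]);a=np.radians(r[2]-90);X=np.array([np.cos(a),np.sin(a)]);Y=np.array([-X[1],X[0]])
f=r[0]@X+r[1][1]/2 ; print("yaw",r[2]-90,"fence dot",f)
box=np.zeros((480,640),bool);box[190:240,55:130]=1
br=box&(h[...,1]>100)&(h[...,2]>110);v,u=np.nonzero(br);print("pin px",u.mean(),v.mean(),len(u))
P=w(p,[u.mean(),v.mean()],25)[:2];print("pin",P,"xy dots",P@X,P@Y)
dk=box&(h[...,2]<130)&~br;v,u=np.nonzero(dk|br)
S=np.array([w(p,q,18)[:2] for q in zip(u,v)],np.float32);m=cv2.minAreaRect(S);print("slot",m,np.array(m[0])@X,np.array(m[0])@Y)
# board -y edge: lower corner
edge=r[0]@Y-r[1][0]/2;print("white -y edge dot",edge)
```

```text
yaw -19.212684631347656 fence dot 481.0245682255334
pin px 84.51219512195122 210.59349593495935 123
pin [510.45709103 147.84514371] xy dots 433.3741919119217 307.5897236449001
slot ((518.0922241210938, 140.39569091796875), (50.9102783203125, 38.898284912109375), 73.4736557006836) 443.0355091010909 303.0677158633243
white -y edge dot 243.33983217771925
```

Run:
```python
from h import *
p=cap("wrist");i=p["frame"][...,::-1]
cv2.imwrite("pics/w2c.png",cv2.resize(i[150:270,40:200],(800,600),interpolation=cv2.INTER_NEAREST))
```

```text
(no output)
```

View pics/w2c.png

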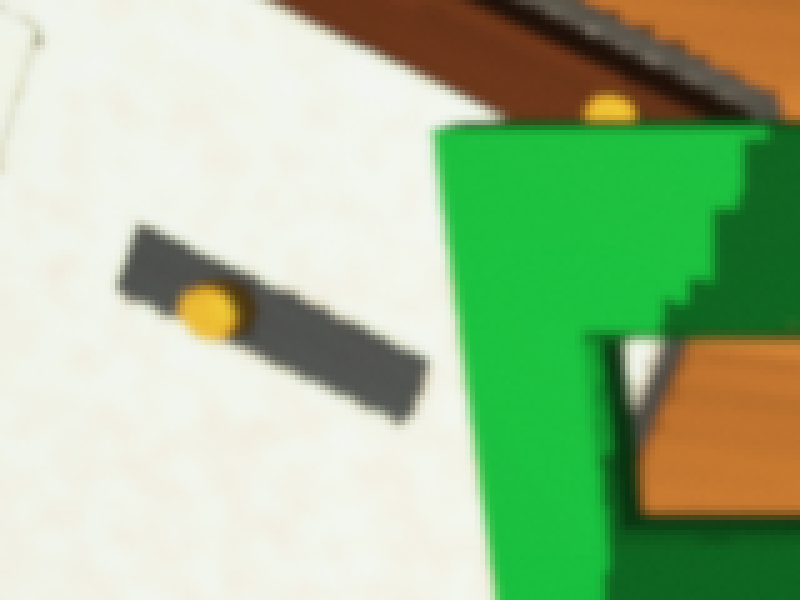

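Run:
```python
from h import *
p=cap("wrist")
g=lambda u,v,z:w(p,[40+u/5-.4,150+v/5-.4],z)[:2]
A,B=g(270,0,36),g(500,115,36);d=(A-B)/np.linalg.norm(A-B);a=np.degrees(np.arctan2(d[1],d[0]));print("fence y dir angle",a)
for a in (70.4,):
  Y=np.array([np.cos(np.radians(a)),np.sin(np.radians(a))]);X=np.array([Y[1],-Y[0]])
  S=g(272,325,18);P=g(209,312,26)
  print("fence",A@X,B@X,"slot",S,S@X,S@Y,"pin",P,P@X,P@Y, "slot ends Y",[(g(*q,18)@Y).round(1) for q in ((137,225),(428,358),(405,423),(120,293))])
t=cap("top");Q=w(t,(265,251.5),26)[:2];F=np.array(cv2.minAreaRect(np.array([[0,0]],np.float32))[0])
print("top pin",Q@X,Q@Y)
```

```text
fence y dir angle 69.76963650690038
fence 484.4518477906104 484.0412138928988 slot [505.81631383 144.62779661] 427.99240678549074 305.92457015290586 pin [508.99470387 150.48869011] 429.0205868846838 312.51206449160225 slot ends Y [np.float64(331.5), np.float64(280.4), np.float64(280.2), np.float64(330.7)]
top pin 425.08557663865093 313.00145754354054
```

{"name": "arm_command", "arguments": {"deltas": [0,0,0,0,6.78,0,1,0,0,0,0,6.78,0,1,0,0,0,0,6.78,0,1,0,0,0,0,6.78,0,1,1.0,0,-2.0,0,0,0,1,1.2,0,-3.1,0,0,0,1,1.2,0,-3.1,0,0,0,1,1.2,0,-3.1,0,0,0,1,1.2,0,-3.1,0,0,0,1,1.2,0,-3.1,0,0,0,1,1.0,0,-2.3,0,0,0,1,0.99,0,-1.72,0,0,0,1,0,1.5,0,0,0,0,1,0,2.2,0,0,0,0,1,0,2.3,0,0,0,0,1,0,2.3,0,0,0,0,1,0,2.3,0,0,0,0,1,0,1.5,0,0,0,0,1,0,1.0,0,0,0,0,1,0,0,0,0,0,0,1]}}

```text
time: 9.5
tcp_pos: [513.9, 189.5, 238.1]
tcp_rot: [[-0.943, -0.002, -0.333], [0.333, -0.001, -0.943], [0.002, -1.0, 0.002]]
contact_force: [-0.4, -1.1, -0.9]
grip_width: 0.252
```

```bash
cat >> h.py <<'E'
A=np.radians(70.4);Y=np.array([np.cos(A),np.sin(A)]);X=np.array([Y[1],-Y[0]])
def st():
    s=ctrl.read_state();t=np.array(s["tcp_pos"]);T=np.array(s["tcp_rot"]);f=np.array(s["contact_force"])
    print("t",s["time"],"Xd %.1f Yd %.1f under %.1f"%(t[:2]@X,t[:2]@Y,t[2]-188.8),"toolz ang %.2f tilt x %.4f z %.4f"%(np.degrees(np.arctan2(T[1,2],T[0,2])),T[2,0],T[2,2]),"F X %.1f Y %.1f Z %.1f"%(f[:2]@X,f[:2]@Y,f[2]),"M",np.round(s["torque"],2),"g %.3f"%s["grip_width"])
    return s,t,T
E
python3 - <<'E'
from h import *
s,t,T=st()
p=cap("wrist","w3.png");z=t[2]-182.8
r=rect(p,green(p),z,[t[0],t[1],z]);print("plate",r)
cap("scene","s3.png")
i=cv2.imread("pics/s3.png");cv2.imwrite("pics/s3c.png",cv2.resize(i[200:400,300:480],(540,600),interpolation=cv2.INTER_CUBIC))
a=cv2.imread("pics/w3.png");b=cv2.imread("pics/s3c.png");cv2.imwrite("pics/m3.png",np.hstack([cv2.resize(a[:360],(430,242)) if 0 else cv2.resize(a,(440,330)),cv2.resize(b,(297,330))]))
E
```

```text
t 9.5 Xd 420.6 Yd 350.9 under 49.3 toolz ang -109.44 tilt x 0.0020 z 0.0016 F X 0.0 Y -1.2 Z -0.9 M [ 0.02  0.02 -0.01] g 0.252
plate ((527.0355224609375, 185.6391143798828), (147.9582977294922, 82.94558715820312), 70.51750946044922)
```

View pics/m3.png

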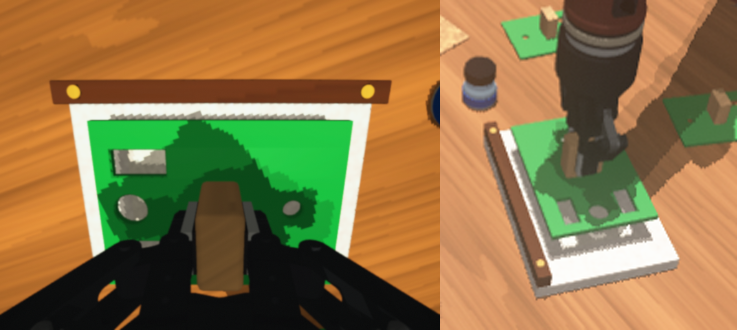

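The plate hangs over the board, parallel to the fence and about 8 mm short of it. I'll check the angle numerically while I lower the plate to just above pin height.

{"name": "arm_command", "arguments": {"deltas": [0,0.9,0,0,0,0,1,0,0.6,0,0,0,0,1,0,0.4,0,0,0,0,1,0,0,0,0,0,0,1,0,0,0,0,0,0,1]}}

```text
time: 10.1
tcp_pos: [514.2, 189.5, 220.2]
tcp_rot: [[-0.943, -0.0, -0.333], [0.333, -0.0, -0.943], [0.0, -1.0, 0.0]]
contact_force: [0.5, -0.1, -0.7]
grip_width: 0.253
```

Run:
```python
from h import *
s,t,T=st()
p=cap("wrist","w4.png");h=cv2.cvtColor(p["frame"],cv2.COLOR_RGB2HSV)
wh=(h[...,1]<60)&(h[...,2]>150);g=green(p)
F=[];E=[]
for u in range(150,500,4):
    v=np.nonzero(wh[60:300,u])[0]
    if len(v)>3: F.append(w(p,[u,60+v[0]-.5],18)[:2])
    v=np.nonzero(g[60:300,u])[0]
    if len(v): E.append(w(p,[u,60+v[0]-.5],t[2]-182.8)[:2])
for n,L in (("fence foot",F),("fence36",None),("plate",E)):
    if L is None: continue
    L=np.array(L,np.float32);vx,vy,x,y=cv2.fitLine(L,cv2.DIST_HUBER,0,.01,.01).ravel();print(n,np.degrees(np.arctan2(vy,vx)),np.array([x,y])@X,len(L))
```

```text
t 10.1 Xd 420.9 Yd 351.1 under 31.4 toolz ang -109.44 tilt x 0.0000 z 0.0000 F X 0.5 Y 0.1 Z -0.7 M [-0.01  0.01 -0.02] g 0.253
fence foot 70.55211 482.3061204301605 88
plate 70.55812 476.19674895832134 88
```

{"name": "arm_command", "arguments": {"deltas": [-0.2,0,0.2,0,0,0,1,-0.2,0,0,0,0,0,1,-0.1,0,0,0,0,0,1,-0.05,0,0,0,0,0,1,0,0,0,0,0,0,1,0,0,0,0,0,0,1]}}

```text
time: 10.75
tcp_pos: [518.7, 185.9, 220.2]
tcp_rot: [[-0.943, -0.0, -0.333], [0.333, 0.0, -0.943], [0.0, -1.0, -0.0]]
contact_force: [0.2, -0.3, -1.4]
grip_width: 0.251
```

```bash
python3 -c "
from h import *
st()"
```

```text
t 10.75 Xd 426.3 Yd 349.1 under 31.4 toolz ang -109.44 tilt x 0.0001 z -0.0001 F X 0.3 Y -0.2 Z -1.4 M [-0.04  0.01 -0.  ] g 0.251
```

{"name": "arm_command", "arguments": {"deltas": [-0.05,0,0,0,0,0,1,-0.05,0,0,0,0,0,1,0,0,0,0,0,0,1]}}

```text
time: 11.05
tcp_pos: [519.7, 185.5, 220.3]
tcp_rot: [[-0.943, 0.0, -0.333], [0.333, 0.0, -0.943], [-0.0, -1.0, -0.0]]
contact_force: [0.0, -0.1, -2.3]
grip_width: 0.251
```

{"name": "arm_command", "arguments": {"deltas": [-0.05,0,0,0,0,0,1,-0.05,0,0,0,0,0,1,0,0,0,0,0,0,1]}}

```text
time: 11.35
tcp_pos: [520.6, 185.2, 220.2]
tcp_rot: [[-0.943, -0.0, -0.333], [0.333, 0.0, -0.943], [0.0, -1.0, -0.0]]
contact_force: [-0.9, 0.1, -0.9]
grip_width: 0.258
```

{"name": "arm_command", "arguments": {"deltas": [-0.05,0,0,0,0,0,1,0,0,0,0,0,0,1,0,0,0,0,0,0,1]}}

```text
time: 11.65
tcp_pos: [520.7, 185.1, 220.2]
tcp_rot: [[-0.943, -0.001, -0.333], [0.333, 0.0, -0.943], [0.001, -1.0, 0.0]]
contact_force: [-1.4, -0.1, -0.2]
grip_width: 0.253
```

```bash
python3 -c "
from h import *
st()"
```

```text
t 11.65 Xd 428.5 Yd 349.1 under 31.4 toolz ang -109.42 tilt x 0.0010 z 0.0003 F X -1.3 Y -0.6 Z -0.2 M [0.04 0.35 0.03] g 0.253
```

Light contact with the fence: about −1.4 N, and a 0.35 N·m moment. Now I'll lower onto the pin.

{"name": "arm_command", "arguments": {"deltas": [0,0.15,0,0,0,0,1,0,0.15,0,0,0,0,1,0,0.05,0,0,0,0,1,0,0,0,0,0,0,1,0,0,0,0,0,0,1]}}

```text
time: 12.15
tcp_pos: [520.8, 185.2, 216.5]
tcp_rot: [[-0.943, -0.001, -0.333], [0.333, 0.0, -0.943], [0.001, -1.0, 0.0]]
contact_force: [-2.3, 0.7, -1.8]
grip_width: 0.25
```

{"name": "arm_command", "arguments": {"deltas": [0,0.05,0,0,0,0,1,0,0.05,0,0,0,0,1,0,0,0,0,0,0,1]}}

```text
time: 12.45
tcp_pos: [520.8, 185.2, 215.7]
tcp_rot: [[-0.943, -0.001, -0.333], [0.333, 0.0, -0.943], [0.001, -1.0, 0.0]]
contact_force: [-4.6, 1.2, 0.1]
grip_width: 0.256
```

```bash
python3 -c "
from h import *
st()"
```

```text
t 12.45 Xd 428.5 Yd 349.1 under 26.9 toolz ang -109.43 tilt x 0.0009 z 0.0001 F X -4.8 Y -0.4 Z 0.1 M [0.3  0.71 0.05] g 0.256
```

{"name": "arm_command", "arguments": {"deltas": [0.02,0,0,0,0,0,1,0,0.05,0,0,0,0,1,0,0,0,0,0,0,1]}}

```text
time: 12.75
tcp_pos: [520.7, 185.2, 215.2]
tcp_rot: [[-0.943, -0.001, -0.333], [0.333, 0.0, -0.943], [0.001, -1.0, 0.0]]
contact_force: [-4.2, 2.3, 0.3]
grip_width: 0.255
```

```bash
python3 -c "
from h import *
st()"
```

```text
t 12.75 Xd 428.4 Yd 349.1 under 26.4 toolz ang -109.43 tilt x 0.0006 z 0.0001 F X -4.8 Y 0.7 Z 0.3 M [0.37 0.79 0.05] g 0.255
```

{"name": "arm_command", "arguments": {"deltas": [0.03,0,0,0,0,0,1,0,0.05,0,0,0,0,1,0,0,0,0,0,0,1]}}

```text
time: 13.05
tcp_pos: [520.6, 185.2, 214.8]
tcp_rot: [[-0.943, -0.0, -0.333], [0.333, 0.0, -0.943], [0.0, -1.0, -0.0]]
contact_force: [-2.7, 1.6, 1.2]
grip_width: 0.253
```

{"name": "arm_command", "arguments": {"deltas": [0,0.05,0,0,0,0,1,0,0,0,0,0,0,1]}}

```text
time: 13.25
tcp_pos: [520.6, 185.2, 214.7]
tcp_rot: [[-0.943, 0.0, -0.333], [0.333, 0.0, -0.943], [0.0, -1.0, -0.0]]
contact_force: [-5.2, 1.7, 4.8]
grip_width: 0.256
```

```bash
python3 -c "
from h import *
st()"
```

```text
t 13.25 Xd 428.3 Yd 349.1 under 25.9 toolz ang -109.44 tilt x 0.0000 z -0.0002 F X -5.4 Y -0.1 Z 4.8 M [0.17 1.06 0.07] g 0.256
```

Pin contact at underside 25.9 mm (Fz rises to 4.8 N). I'll ease off both directions and slide gently towards +y.

{"name": "arm_command", "arguments": {"deltas": [0.03,-0.02,0,0,0,0,1,0,0,-0.1,0,0,0,1,0,0,-0.1,0,0,0,1,0,0,0,0,0,0,1]}}

```text
time: 13.65
tcp_pos: [520.9, 185.8, 214.5]
tcp_rot: [[-0.943, -0.001, -0.333], [0.333, -0.003, -0.943], [0.0, -1.0, 0.003]]
contact_force: [-4.5, -1.7, 6.5]
grip_width: 0.251
```

{"name": "arm_command", "arguments": {"deltas": [0,0,-0.1,0,0,0,1,0,0,-0.1,0,0,0,1,0,0,0,0,0,0,1]}}

```text
time: 13.95
tcp_pos: [521.3, 186.5, 214.4]
tcp_rot: [[-0.943, -0.003, -0.334], [0.334, -0.005, -0.943], [0.001, -1.0, 0.006]]
contact_force: [-6.2, -4.1, 7.0]
grip_width: 0.253
```

```bash
python3 -c "
from h import *
st()"
```

```text
t 13.95 Xd 428.5 Yd 350.5 under 25.6 toolz ang -109.52 tilt x 0.0012 z 0.0056 F X -4.4 Y -6.0 Z 7.0 M [-1.12  1.22  0.26] g 0.253
```

{"name": "arm_command", "arguments": {"deltas": [0.02,-0.05,0,0,0,0,1,0,0,0,0,0,0,1,0,0,0,0,0,0,1]}}

```text
time: 14.25
tcp_pos: [521.2, 186.7, 214.5]
tcp_rot: [[-0.942, -0.003, -0.335], [0.335, -0.004, -0.942], [0.001, -1.0, 0.005]]
contact_force: [-3.7, -3.6, 2.3]
grip_width: 0.25
```

```bash
python3 -c "
from h import *
s,t,T=st()
p=cap('wrist','w5.png');z=t[2]-182.8
print(rect(p,green(p),z,[t[0],t[1],z]))
cap('scene','s5.png')
a=cv2.imread('pics/w5.png');b=cv2.imread('pics/s5.png')
cv2.imwrite('pics/m5.png',np.hstack([cv2.resize(a[130:370,60:580],(480,222)),cv2.resize(b[230:380,320:460],(207,222))]))
"
```

```text
t 14.25 Xd 428.4 Yd 350.7 under 25.7 toolz ang -109.54 tilt x 0.0010 z 0.0049 F X -2.3 Y -4.6 Z 2.3 M [-1.01  1.1   0.12] g 0.250
((533.8721923828125, 182.05752563476562), (147.97686767578125, 82.74510192871094), 70.48866271972656)
```

View pics/m5.png

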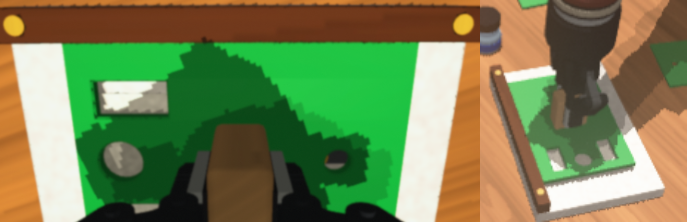

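```bash
python3 -c "
import cv2
a=cv2.imread('pics/w5.png');cv2.imwrite('pics/w5c.png',cv2.resize(a[280:325,395:455],(600,450),interpolation=cv2.INTER_CUBIC))
"
```

```text
(no output)
```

View pics/w5c.png

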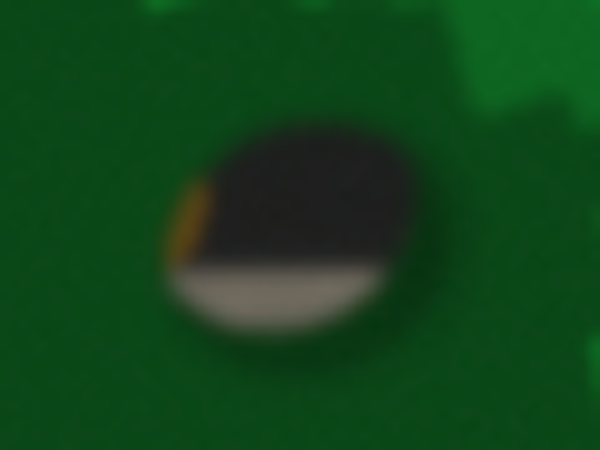

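Through the hole (crop px 165–415), brass shows at the left rim (about 185,225). So the pin is 6–7.5 mm further towards +y. I'll keep sliding with less pressure.

{"name": "arm_command", "arguments": {"deltas": [0.02,-0.02,0,0,0,0,1,0,0,-0.05,0,0,0,1,0,0,-0.05,0,0,0,1,0,0,-0.05,0,0,0,1,0,0,0,0,0,0,1]}}

```text
time: 14.85
tcp_pos: [522.4, 191.3, 215.2]
tcp_rot: [[-0.943, 0.002, -0.333], [0.333, 0.001, -0.943], [-0.002, -1.0, -0.002]]
contact_force: [-0.4, 1.3, -2.1]
grip_width: 0.25
```

```bash
python3 -c "
from h import *
st()"
```

```text
t 14.85 Xd 428.0 Yd 355.5 under 26.4 toolz ang -109.42 tilt x -0.0016 z -0.0021 F X -0.8 Y 1.1 Z -2.1 M [ 0.09  0.24 -0.  ] g 0.250
```

It slipped free and now rides with no load, about 1 mm short of the pin estimate. I'll re-seat lightly and feel for the drop.

{"name": "arm_command", "arguments": {"deltas": [-0.03,0.04,0,0,0,0,1,0,0.03,0,0,0,0,1,0,0,0,0,0,0,1]}}

```text
time: 15.15
tcp_pos: [522.5, 191.2, 214.8]
tcp_rot: [[-0.943, 0.002, -0.333], [0.333, 0.002, -0.943], [-0.001, -1.0, -0.002]]
contact_force: [-0.1, 1.4, -1.0]
grip_width: 0.256
```

```bash
python3 -c "
from h import *
st();p=cap('wrist');a=p['frame'][...,::-1];cv2.imwrite('pics/w6c.png',cv2.resize(a[280:325,395:455],(600,450),interpolation=cv2.INTER_CUBIC))
h=cv2.cvtColor(p['frame'],cv2.COLOR_RGB2HSV)[280:325,395:455];m=(h[...,0]>10)&(h[...,0]<28)&(h[...,1]>120);v,u=np.nonzero(m);print('brass',len(u),u.min() if len(u) else 0,u.max() if len(u) else 0)"
```

```text
t 15.15 Xd 428.1 Yd 355.4 under 26.0 toolz ang -109.42 tilt x -0.0012 z -0.0021 F X -0.6 Y 1.3 Z -1.0 M [0.38 0.22 0.12] g 0.256
brass 228 17 34
```

View pics/w6c.png

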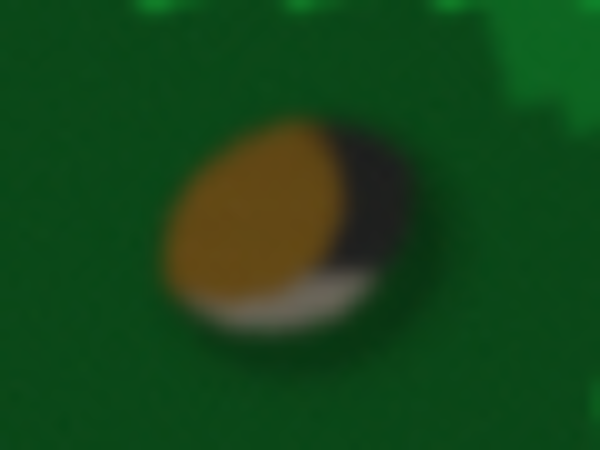

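The pin now fills the left and middle of the hole, with its right edge at px 345 against the hole's edge at 415. About 2 mm more towards +y is needed.

{"name": "arm_command", "arguments": {"deltas": [-0.02,0,-0.05,0,0,0,1,0,0,-0.05,0,0,0,1,0,0,-0.03,0,0,0,1,0,0,0,0,0,0,1]}}

```text
time: 15.6
tcp_pos: [522.7, 191.5, 214.5]
tcp_rot: [[-0.943, 0.0, -0.333], [0.333, -0.0, -0.943], [-0.0, -1.0, 0.0]]
contact_force: [-0.8, 0.2, 1.2]
grip_width: 0.252
```

```bash
python3 -c "
from h import *
st();p=cap('wrist')
h=cv2.cvtColor(p['frame'],cv2.COLOR_RGB2HSV)[280:325,395:455];m=(h[...,0]>10)&(h[...,0]<28)&(h[...,1]>120);v,u=np.nonzero(m);print('brass',len(u),u.min() if len(u) else 0,u.max() if len(u) else 0,v.min(),v.max())"
```

```text
t 15.6 Xd 428.2 Yd 355.8 under 25.7 toolz ang -109.44 tilt x -0.0002 z 0.0002 F X -0.8 Y -0.1 Z 1.2 M [0.11 0.28 0.07] g 0.252
brass 227 17 34 13 29
```

{"name": "arm_command", "arguments": {"deltas": [0,0,-0.05,0,0,0,1,0,0,-0.05,0,0,0,1,0,0,0,0,0,0,1]}}

```text
time: 15.95
tcp_pos: [523.0, 192.2, 214.2]
tcp_rot: [[-0.943, -0.0, -0.333], [0.333, -0.001, -0.943], [0.0, -1.0, 0.001]]
contact_force: [-1.5, -0.2, -1.6]
grip_width: 0.254
```

```bash
python3 -c "
from h import *
st();p=cap('wrist')
h=cv2.cvtColor(p['frame'],cv2.COLOR_RGB2HSV)[280:325,395:455];m=(h[...,0]>10)&(h[...,0]<28)&(h[...,1]>120);v,u=np.nonzero(m);print('brass',len(u),u.min() if len(u) else 0,u.max() if len(u) else 0,v.min(),v.max())"
```

```text
t 15.95 Xd 428.2 Yd 356.5 under 25.4 toolz ang -109.48 tilt x 0.0002 z 0.0006 F X -1.3 Y -0.7 Z -1.6 M [-0.05  0.2   0.05] g 0.254
brass 258 17 36 13 29
```

Fz is back to the free weight and the height is falling (25.4 mm), so the hole is starting to engage. I'll go a little further and then probe downwards.

{"name": "arm_command", "arguments": {"deltas": [0,0,-0.04,0,0,0,1,0,0.05,-0.02,0,0,0,1,0,0.05,0,0,0,0,1,0,0,0,0,0,0,1]}}

```text
time: 16.4
tcp_pos: [523.3, 193.3, 213.4]
tcp_rot: [[-0.943, 0.0, -0.333], [0.333, 0.0, -0.943], [-0.0, -1.0, -0.0]]
contact_force: [-0.4, -0.1, -1.2]
grip_width: 0.253
```

```bash
python3 -c "
from h import *
st();p=cap('wrist')
h=cv2.cvtColor(p['frame'],cv2.COLOR_RGB2HSV)[280:325,395:455];m=(h[...,0]>10)&(h[...,0]<28)&(h[...,1]>120);v,u=np.nonzero(m);print('brass',len(u),u.min() if len(u) else 0,u.max() if len(u) else 0,v.min(),v.max())"
```

```text
t 16.4 Xd 428.2 Yd 357.7 under 24.6 toolz ang -109.43 tilt x -0.0003 z -0.0005 F X -0.4 Y -0.3 Z -1.2 M [0.01 0.13 0.01] g 0.253
brass 321 18 39 13 31
```

It's dropping freely at 24.6 mm, so I'll continue down in gentle steps.

{"name": "arm_command", "arguments": {"deltas": [0,0.05,0,0,0,0,1,0,0.05,0,0,0,0,1,0,0.05,0,0,0,0,1,0,0,0,0,0,0,1]}}

```text
time: 16.85
tcp_pos: [523.3, 193.2, 211.9]
tcp_rot: [[-0.943, 0.0, -0.333], [0.333, 0.0, -0.943], [-0.0, -1.0, -0.0]]
contact_force: [0.1, -0.2, -1.6]
grip_width: 0.253
```

```bash
python3 -c "
from h import *
st()"
```

```text
t 16.85 Xd 428.2 Yd 357.5 under 23.1 toolz ang -109.45 tilt x -0.0002 z -0.0002 F X 0.1 Y -0.1 Z -1.6 M [ 0.13  0.09 -0.06] g 0.253
```

{"name": "arm_command", "arguments": {"deltas": [0,0.08,0,0,0,0,1,0,0.08,0,0,0,0,1,0,0.08,0,0,0,0,1,0,0.08,0,0,0,0,1,0,0.05,0,0,0,0,1,0,0,0,0,0,0,1]}}

```text
time: 17.45
tcp_pos: [523.3, 193.1, 208.2]
tcp_rot: [[-0.943, 0.0, -0.333], [0.333, -0.0, -0.943], [-0.0, -1.0, 0.0]]
contact_force: [-0.4, -0.4, -1.9]
grip_width: 0.252
```

{"name": "arm_command", "arguments": {"deltas": [0,0.05,0,0,0,0,1,0,0.04,0,0,0,0,1,0,0,0,0,0,0,1]}}

```text
time: 17.75
tcp_pos: [523.3, 193.1, 207.3]
tcp_rot: [[-0.943, 0.0, -0.333], [0.333, 0.0, -0.943], [-0.0, -1.0, -0.0]]
contact_force: [0.2, 0.0, -1.8]
grip_width: 0.252
```

```bash
python3 -c "
from h import *
st()"
```

```text
t 17.75 Xd 428.2 Yd 357.5 under 18.5 toolz ang -109.45 tilt x -0.0001 z -0.0001 F X 0.2 Y 0.1 Z -1.8 M [-0.    0.03 -0.01] g 0.252
```

{"name": "arm_command", "arguments": {"deltas": [0,0.04,0,0,0,0,1,0,0.03,0,0,0,0,1,0,0,0,0,0,0,1]}}

```text
time: 18.05
tcp_pos: [523.2, 193.2, 206.8]
tcp_rot: [[-0.943, 0.0, -0.333], [0.333, 0.0, -0.943], [-0.0, -1.0, -0.0]]
contact_force: [-0.1, 0.4, -0.2]
grip_width: 0.252
```

```bash
python3 -c "
from h import *
st()"
```

```text
t 18.05 Xd 428.1 Yd 357.5 under 18.0 toolz ang -109.44 tilt x -0.0001 z -0.0002 F X -0.2 Y 0.3 Z -0.2 M [-0.05  0.04 -0.04] g 0.252
```

Seated at underside 18.0 mm with the board taking the weight. Release and retreat straight up.

{"name": "arm_command", "arguments": {"deltas": [0,0,0,0,0,0,0.3,0,0,0,0,0,0,0,0,0,0,0,0,0,-0.3,0,0,0,0,0,0,-0.3,0,0,0,0,0,0,-0.3,0,0,0,0,0,0,-0.3,0,-0.3,0,0,0,0,-0.3,0,-1,0,0,0,0,-0.3,0,-2,0,0,0,0,-0.3,0,-2.5,0,0,0,0,-0.3,0,-2.5,0,0,0,0,-0.3,0,-2.5,0,0,0,0,-0.3,0,-2.5,0,0,0,0,-0.3,0,-2,0,0,0,0,-0.3,0,-1,0,0,0,0,-0.3,0,0,0,0,0,0,-0.3,0,0,0,0,0,0,-0.3]}}

```text
time: 19.75
tcp_pos: [522.9, 193.0, 369.2]
tcp_rot: [[-0.943, -0.001, -0.333], [0.333, -0.0, -0.943], [0.001, -1.0, 0.001]]
contact_force: [-0.3, 0.5, -0.2]
grip_width: 0.648
```

Run:
```python
from h import *
s,t,T=st()
p=cap("wrist","w7.png");r=rect(p,green(p),24,[523,193,24]);print("plate",r,r[0]@X,r[0]@Y)
q=cap("scene","s7.png")
for n,P in (("wrist",p),("scene",q)):
  for k,z in (("stencil_hole",18),("board_mark",18),("stencil_grip",48)):
    print(n,k,[(np.round(d["position"]).tolist(),round(d["confidence"],2),np.round(w(P,d["position"],z)[:2],1).tolist()) for d in ctrl.tip_of(k,P)[:2]])
a=cv2.imread("pics/w7.png");b=cv2.imread("pics/s7.png")
cv2.imwrite("pics/m7.png",np.hstack([cv2.resize(a,(480,360)),cv2.resize(b[230:380,320:450],(312,360))]))
```

```text
t 19.75 Xd 427.8 Yd 357.2 under 180.4 toolz ang -109.45 tilt x 0.0009 z 0.0006 F X -0.5 Y 0.4 Z -0.2 M [-0.03  0.04 -0.05] g 0.648
plate ((523.434814453125, 193.60394287109375), (148.7462158203125, 108.66893768310547), 70.5198745727539) 428.1609214579552 357.9730674409541
wrist stencil_hole [([376.0, 216.0], 0.79, [509.0, 148.8]), ([631.0, 250.0], 0.76, [406.6, -51.4])]
wrist board_mark [([384.0, 217.0], 0.56, [505.9, 143.1])]
wrist stencil_grip [([408.0, 428.0], 0.94, [320.7, 181.3]), ([317.0, 225.0], 0.64, [524.8, 195.0])]
scene stencil_hole [([367.0, 301.0], 0.71, [516.2, 147.0]), ([174.0, 248.0], 0.64, [763.5, -177.9])]
scene board_mark [([371.0, 294.0], 0.97, [500.6, 138.6]), ([377.0, 308.0], 0.67, [510.3, 170.1])]
scene stencil_grip [([364.0, 212.0], 0.96, [389.5, -34.1]), ([379.0, 310.0], 0.83, [528.0, 193.9])]
```

View pics/m7.png

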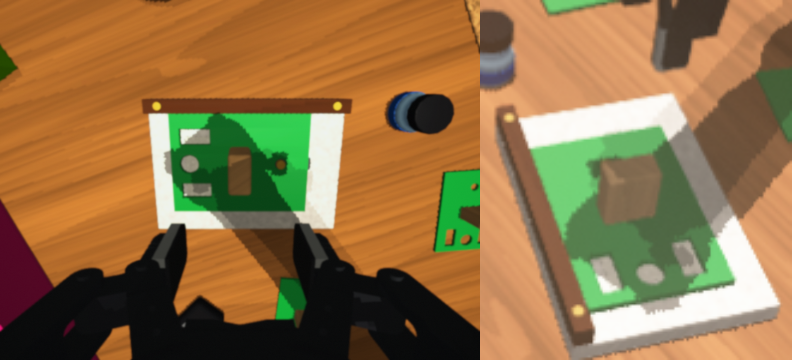

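The plate lies flat on the board along the fence, and brass shows in the hole at (280,163). The ink jar is still in place and the arm is clear. Handing in.

```bash
python3 -c "
from h import *
print(ctrl.sign_off())"
```

```text
the job is handed in; nothing more can be done
None
```

The large green stencil is seated on the printing board and released, and the job was handed in at about 20 s. I eased it against the fence, rested it on the pin, and slid it towards +y until the hole dropped over the pin.

**Contact forces:** No reading passed about 9 N at the wrist, well under the 25 N limit. During the slide the plate stuck on the pin for a moment, at about 6 N sideways. Easing the pressure freed it, and it jumped about 5 mm.

**Last checks:**
- **Seating:** The underside settled at about 18.0 mm as the board took the weight, 8 mm below where it rode on the pin.
- **Alignment:** The plate's edge measured 70.52° against 70.55° for the fence.
- **Hole:** Brass shows through it. By the plate fit it sits about 7 mm to the +y side of the mark.
- **Release:** The last picture shows the plate flat and the arm clear, with the ink jar in place. I did not re-measure the other bystanders, but the arm never went near them.

**Disagreements:** The top and wrist cameras differed by about 4 mm on positions, so I went by the wrist view and the contact forces. At the end the network's hole position was 4–9 mm from the plate fit. I trusted the fit, the brass in the hole and the felt drop.

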